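# Close up the tool-chest lid on the gluing board

### The job

Dry-fit the three-board tool-chest lid on the gluing board: set the left-hand end board to the left and the right-hand one to the right (as the robot sees it) of the clamped centre board, battens up and outermost, cut-out corners at the outer front, towards the robot. Butt each one flush against the centre board so that its seam is closed along its whole length, with its far end up against the fence. Let go of both and leave the glue jar, hammer and square where they are.

Things in the scene. Friction and masses are not known exactly. Their poses are not given: they have to be found in the camera images.
- jig: fixed gluing board: white-faced base 12 mm thick, 205 (x from -99 to +106) x 290 (y) mm, carrying a fence and the centre board. Origin at its underside below the middle of the centre board; x points away from the robot to the fence, y to the left as the robot sees it, z up
- jig_fence (a point): middle of the fence's face at base level, in the gluing board at x +70, y 0, z 12 mm; the fence is an aluminium bar along y, the full 290 mm, its top 40 mm above the underside
- jig_centre (a point): middle of the centre board's top, in the gluing board at x 0, y 0, z 30 mm; the board, pine, 140 (x) x 90 (y) x 18 mm, is fixed on the base against the fence: x from -70 to +70, y from -45 to +45 mm. A small dark toggle clamp stands at its far middle: within 30 mm of y = 0, x from 12 to 95, up to z = 65 mm
- left_end: loose left-hand end board, pine, about 0.2 kg, mirror image of the other: 140 (x) x 80 (y) x 18 mm, origin at the outline's centre on the underside, z up. A 35 x 35 mm corner is cut out at -x, +y. A batten stands on it along the outer (+y) edge; the straight inner (-y) edge meets the centre board. It starts flat on the bench, batten up, on either side of the gluing board
- left_end_batten (a point): centre of the top of the left-hand board's batten, in the board at x 17.5, y 29, z 54 mm; the batten, a handy grip, is 105 mm long (x -35 to +70), 22 mm wide (y), 36 mm high above the board's top; its outer face is flush with the board's outer edge
- left_end_seam_near (a point): lower inner corner of the left-hand board at the end with the cut-out, in the board at x -70, y -40, z 0 mm
- left_end_seam_far (a point): lower inner corner of the left-hand board at the end without the cut-out, in the board at x +70, y -40, z 0 mm
- right_end: loose right-hand end board, pine, about 0.2 kg, mirror image of the other: 140 (x) x 80 (y) x 18 mm, origin at the outline's centre on the underside, z up. A 35 x 35 mm corner is cut out at -x, -y. A batten stands on it along the outer (-y) edge; the straight inner (+y) edge meets the centre board. It starts flat on the bench, batten up, on either side of the gluing board
- right_end_batten (a point): centre of the top of the right-hand board's batten, in the board at x 17.5, y -29, z 54 mm; the batten, a handy grip, is 105 mm long (x -35 to +70), 22 mm wide (y), 36 mm high above the board's top; its outer face is flush with the board's outer edge
- right_end_seam_near (a point): lower inner corner of the right-hand board at the end with the cut-out, in the board at x -70, y 40, z 0 mm
- right_end_seam_far (a point): lower inner corner of the right-hand board at the end without the cut-out, in the board at x +70, y 40, z 0 mm
- glue_jar: bystander: white jar, 64 mm across, 90 mm tall, beyond the gluing board; origin under its centre
- hammer: bystander: hammer lying beyond the gluing board
- square: bystander: carpenter's square with a dark wooden stock 110 mm and a steel blade 150 mm, lying flat beyond the gluing board; origin under the middle of the stock
Mind the look-alikes: they are no part of the job. What is shaped like the left_end but green or yellow is not meant.

How it is judged:
By the outcome, as a careful person would: the job done as asked, in the order asked, and still so for the second after the job is handed in, with the robot touching nothing.
It also fails if it takes over 72 s, if anything falls off the work surface, if the arm or the gripper's body presses on something with over 40 N, if the wrist force passes 120 N, or if a joint passes its speed limit or range.

### The arm

A 6-joint arm with a two-finger parallel gripper is mounted at the origin on the work surface. World frame = base frame: x ahead of the robot, y to its left, z up, the work surface at z = 0. Lengths are in m, angles in rad, forces in N, time in s.
With the tool pointing down it reaches from about 0.35 to 0.775 m from the base axis. Payload 7.3 kg.
Tool frame: the origin (TCP) lies at the very end of the fingers, on their centre line; the grasp point (between the pads) lies 19 mm behind it (robot.pinch_z is the distance from the TCP to the grasp point, in m); z points along the fingers, y is the line along which they close (so a half turn about z gives the same grasp; the last joint's range is limited). The gripper opens to 92 mm and grips with 3 to 60 N. Pads are 19 mm wide; open, the fingers measure 130 mm over their backs; the gripper's body (75 mm by 190 mm) begins 47 mm behind the grasp point.
Start: joints at [-1.459, 0.342, 1.524, -0, 1.275, -0.146], TCP at [0.134, -0.508, 0.227] pointing down, gripper open.
Joint ranges: [-2.53, 2.53], [-0.77, 2.02], [0.04, 2.7], [-1, 4.14], [0.28, 2.66], [-3.11, 3.11]. Speed limits (rad/s): [2.57, 2.57, 3.14, 3.14, 3.14, 3.14].

### API

Orientations are given as [roll, pitch, yaw] about the fixed x, y, z axes, in that order (R = Rz(yaw) Ry(pitch) Rx(roll)).
In Python, from cell import robot gives the robot as it stands.
- The arm moves only by the tool move_arm, never from a script. Its argument "motion" is a list of rows, each a list of 6 numbers: the shift along the tool's x, y, z in units of 0.1 m (1.0 is 0.1 m), then the turn, a rotation vector about the tool's x, y, z in units of pi rad (1.0 is pi rad). In form: [[dx, dy, dz, rx, ry, rz], ...]. A call has 1 to 12 rows; each row is the pose to reach, as a shift and turn from the pose commanded when the call began, along the tool's axes at that moment, turning the shorter way round; what a row does not reach only later rows make up. A row lasts 1/8 s, in which the tool goes at most 62.5 mm and 10.7 degrees, less where a joint would pass 70% of its speed; a pose out of reach is approached as far as the arm can. A call with a number of a shift or a turn outside -1 to 1 is refused whole. A call with a gripper value outside its range is refused whole. "fingers" is the opening, from -1 (shut) to 1 (fully open), set as the call begins (left out, the last holds). The fingers move at their own pace and stop on an object; "newtons" is the grip in N (left out, the last holds). Time passes only in rows, so rows that repeat a pose let the fingers close. It gives the time, the measured TCP pose, the force, the opening and the grip force at its end, in the units of the state.
- robot.observe(): the state, without advancing time (a new reading comes with each control period).
- robot.read_camera(name): name is "scene" or "top" or "wrist"; returns a dict with "image" (384x512x3 uint8, red, green, blue), "range_z" (384x512 float32, m along the optical axis (not along the pixel's ray), 0 where there is no reading), "vfov" (degrees; the focal length in pixels is half the picture's height over the tangent of half this angle, whatever the lens; pixels are square), "cx", "cy" (the principal point, pixels), "extrinsics" (4x4, takes a point from camera to world coordinates); the wrist camera has in their place "hand_eye" (4x4, takes a point from camera to tool coordinates, whose origin is the TCP and whose axes are the flange's). Camera axes: x right, y up, looking along -z (the intrinsics and any distortion apply to the point x, -y, -z); pixel columns grow to the right and rows downward; lengths in m; the calibration is good to about 2 mm. A picture is of the moment at which its call begins: read the wrist's pose just before it.
- robot.hand_in(): hands the job in; it is judged then, once.
The state is a dict: "time": time; "qpos": joint angles; "qvel": joint speeds; "joint_efforts": joint torques, N m; "tool_pos": TCP position; "tool_rot": TCP orientation; "contact_force": force on the tool from outside, world axes, zero at the start; "torque": the same for the moment, N m; "opening": finger opening in m; "grip_force": force on a finger pad.
Only numpy, scipy, OpenCV 4.12 (cv2) and the standard library are available. Lean on these libraries where they do the work, as an engineer would, in place of code of your own. Each camera call takes 0.05 s, during which the arm holds its last target. There are 200 camera calls.

## Working session

There is one attempt and no reset: what is moved stays moved. The work goes in short steps, Python scripts to look and compute and a tool call to move; the robot and the scene stay as the last step left them, time stands still between calls to the robot, and variables do not carry over. Pictures are saved under pics/ and viewed, at most 10 in all, crops included, and the job is handed in when it is done.

Besides the shell and the picture viewer there is one more tool, called after "Request:" as name(argument=value, ...), one argument or row to a line, values as JSON. move_arm: Moves the arm, as the interface text tells. Shifts and turns lie within -1 to 1; 1 stands for 0.1 m of shift or pi rad of turn. Its arguments: {"type":"object","properties":{"motion":{"type":"array"},"fingers":{"type":"number"},"newtons":{"type":"number"}},"required":["motion"]}

```bash
ls; mkdir -p pics
cat > h.py <<'E'
import numpy as np, cv2
from cell import robot
def cam(n):
    s=robot.observe(); c=robot.read_camera(n); c['s']=s
    return c
def K(c):
    f=192/np.tan(np.radians(c['vfov'])/2); return f
def world(c,us,vs,z=None):
    """pixel->world: by range, or onto plane z"""
    f=K(c);us=np.asarray(us,float);vs=np.asarray(vs,float)
    d=np.stack([(us-c['cx'])/f,-(vs-c['cy'])/f,-np.ones_like(us)],-1)
    E=c['extrinsics']; 
    if z is None:
        r=c['range_z'][vs.astype(int),us.astype(int)]
        return (d*r[...,None])@E[:3,:3].T+E[:3,3]
    w=d@E[:3,:3].T; t=(z-E[2,3])/w[...,2]
    return E[:3,3]+w*t[...,None]
E
python3 - <<'E'
from h import *
a=cam('top');b=cam('scene')
for n,c in(('top',a),('scene',b)):
    print(n,{k:(v if np.size(v)<20 else np.shape(v)) for k,v in c.items() if k!='s'})
    cv2.imwrite(f'pics/{n}0.png',c['image'][...,::-1])
    np.savez(f'{n}0.npz',**{k:v for k,v in c.items() if k!='s'})
print(a['s'])
E
```

```text
pics
top {'image': (384, 512, 3), 'range_z': (384, 512), 'vfov': 43.27312625947344, 'cx': 261.10604961010216, 'cy': 188.29106601704865, 'extrinsics': array([[ 0.00747989,  0.99807039, -0.06164054,  0.40748403],
       [-0.99986437,  0.00656039, -0.01510607, -0.06892816],
       [-0.01467254,  0.06174517,  0.99798409,  1.83802691],
       [ 0.        ,  0.        ,  0.        ,  1.        ]])}
scene {'image': (384, 512, 3), 'range_z': (384, 512), 'vfov': 45.256931391616526, 'cx': 258.8288798420107, 'cy': 194.27611595881743, 'extrinsics': array([[-0.74470412, -0.57441537,  0.33979812,  1.009779  ],
       [ 0.66732538, -0.64822943,  0.36670894,  0.50512792],
       [ 0.00962389,  0.49984556,  0.86606108,  1.34205934],
       [ 0.        ,  0.        ,  0.        ,  1.        ]])}
{'time': 0.0, 'qpos': array([-1.45900683e+00,  3.42705957e-01,  1.52502634e+00,  4.12477806e-06,
        1.27539378e+00, -1.45984701e-01]), 'qvel': array([-0.00075623, -0.00015748,  0.00045535, -0.00067523, -0.00045654,
        0.00033995]), 'joint_efforts': array([-3.66559207e-04, -4.31246674e+01, -2.44221514e+01,  7.17030955e-02,
        5.60436992e-02, -9.59831391e-05]), 'tool_pos': array([ 0.13382194, -0.50723375,  0.22605041]), 'tool_rot': array([-3.14007612e+00, -2.26964243e-04,  2.57772818e-01]), 'contact_force': array([-0.45779729,  0.10055538,  0.03860098]), 'torque': array([-0.00088721, -0.0093592 ,  0.04298382]), 'grip_force': 0.0, 'opening': 0.09153540958129681}
```

View pics/top0.png

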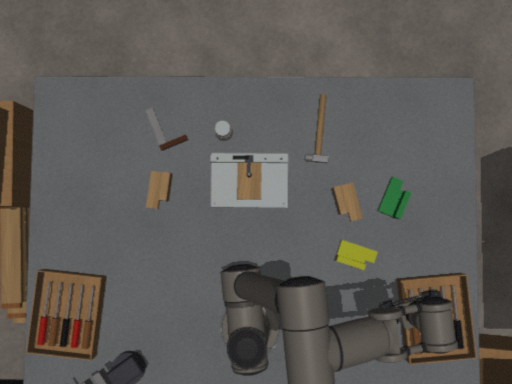

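View pics/scene0.png

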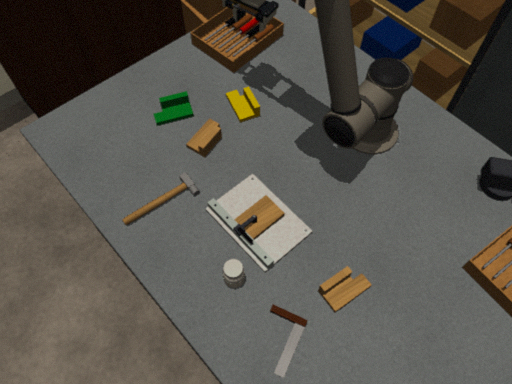

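The top view shows the pine boards at (158,190) and (347,202). The look-alikes are green at (395,198) and yellow at (356,255). The jig is centred at (249,181), with the jar at (223,130), the hammer at (318,150) and the square at (170,140). Next I'll check the two pine candidates in a close crop and measure them.

Run:
```python
from h import *
a=dict(np.load('top0.npz'));b=dict(np.load('scene0.npz'))
def crop(c,u,v,r=36):return cv2.resize(c['image'][v-r:v+r,u-r:u+r,::-1],(390,290) if 0 else (290,290),interpolation=cv2.INTER_CUBIC)
cv2.imwrite('pics/crops.png',np.vstack([np.hstack([crop(a,158,190,28),crop(a,347,202,28)]),np.hstack([crop(b,345,290),crop(b,205,137)])]))
# depth-based measures
for n,(u,v) in {'L':(158,190),'R':(347,202)}.items():
    vs,us=np.mgrid[v-28:v+28,u-28:u+28]
    P=world(a,us,vs); h=P[...,2]
    hsv=cv2.cvtColor(a['image'],cv2.COLOR_RGB2HSV)[v-28:v+28,u-28:u+28]
    m=(hsv[...,1]>90)&(hsv[...,0]<25)
    print(n,'bench z',np.median(h[~m]), 'hist',np.histogram(h[m],bins=np.arange(-.01,.08,.006)))
    for nm,mm in (('board',m&(h<.036)),('batten',m&(h>.04))):
        if mm.sum()<5: continue
        r=cv2.minAreaRect(P[mm][:,:2].astype(np.float32)*1000); print(nm,mm.sum(),r,P[mm].mean(0))
hsv=cv2.cvtColor(a['image'],cv2.COLOR_RGB2HSV)
m=((hsv[...,2]>140)&(hsv[...,1]<40)); m[:140]=0;m[215:]=0;m[:,:200]=0;m[:,300:]=0
vs,us=np.nonzero(m);P=world(a,us,vs)
print(np.histogram(P[:,2],bins=np.arange(-.01,.06,.005)))
Q=P[(P[:,2]<.025)];print('base',cv2.minAreaRect((Q[:,:2]*1000).astype(np.float32)),np.median(Q[:,2]))
Q=P[(P[:,2]>.032)];print('fence',cv2.minAreaRect((Q[:,:2]*1000).astype(np.float32)),len(Q))
m=(hsv[...,1]>90)&(hsv[...,0]<25);m[:150]=0;m[210:]=0;m[:,225:275]&=True;m[:,:225]=0;m[:,275:]=0
vs,us=np.nonzero(m);P=world(a,us,vs,.03);print('centre',cv2.minAreaRect((P[:,:2]*1000).astype(np.float32)),P.mean(0))
```

```text
L bench z -0.0016264661794269664 hist (array([  0,   0,  19, 123, 231,  79,   4,  13,  10,  39,  92,  36,   2,
         0]), array([-0.01 , -0.004,  0.002,  0.008,  0.014,  0.02 ,  0.026,  0.032,
        0.038,  0.044,  0.05 ,  0.056,  0.062,  0.068,  0.074]))
board 460 ((510.1420593261719, 345.82220458984375), (80.66046142578125, 137.11749267578125), 82.0849609375) [0.51372389 0.36056383 0.01629174]
batten 177 ((492.3360900878906, 125.98238372802734), (412.8892517089844, 101.40251159667969), 80.2729721069336) [0.52371245 0.31165173 0.06250447]
R bench z -0.0004384490529667495 hist (array([  0,   1,   9, 101, 224, 133,  14,   4,  12,  34,  89,  42,   4,
         0]), array([-0.01 , -0.004,  0.002,  0.008,  0.014,  0.02 ,  0.026,  0.032,
        0.038,  0.044,  0.05 ,  0.056,  0.062,  0.068,  0.074]))
board 484 ((468.64617919921875, -363.88275146484375), (136.30267333984375, 78.67183685302734), 14.511092185974121) [ 0.47349027 -0.37521554  0.01755722]
batten 180 ((444.8240051269531, -206.58795166015625), (101.45306396484375, 285.2654113769531), 14.923386573791504) [ 0.47671542 -0.32771917  0.0824045 ]
(array([  2,  19, 252, 769, 980, 371,  54,  15,  54, 129, 103,  24,   0]), array([-0.01 , -0.005,  0.   ,  0.005,  0.01 ,  0.015,  0.02 ,  0.025,
        0.03 ,  0.035,  0.04 ,  0.045,  0.05 ,  0.055]))
base ((552.5740966796875, 5.270660400390625), (287.770751953125, 202.64007568359375), 89.6348876953125) 0.010925144106432527
fence ((525.3380126953125, 6.22637939453125), (285.12091064453125, 233.62896728515625), 89.21587371826172) 308
centre ((550.1489868164062, 4.1572265625), (135.39462280273438, 82.68020629882812), 0.4367026090621948) [0.54568936 0.00539125 0.03      ]
```

View pics/crops.png

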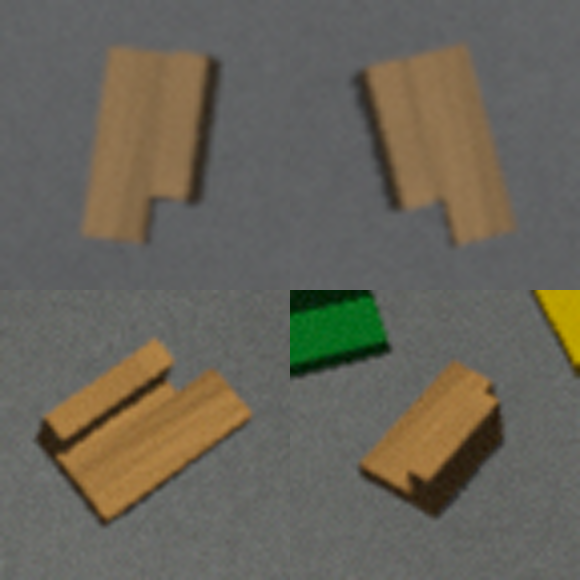

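Choice: the pine board at (158,190), on the left, has its notch near the robot on the -y side, so it is **right_end**. The pine board at (347,202), on the right, has its notch near on the +y side, so it is **left_end**. The green and yellow ones are not used. So the two boards have to swap sides. Next I'll work out the first reach to look at left_end with the wrist camera.

```bash
cat >> h.py <<'E'
from scipy.spatial.transform import Rotation as Ro
def rel(p,yaw,s=None,roll=np.pi):
    """row numbers from the present pose to TCP p, tool down at yaw"""
    s=s or robot.observe(); R0=Ro.from_euler('xyz',s['tool_rot'])
    R1=Ro.from_euler('xyz',[np.pi,0,yaw])
    d=R0.inv().apply(np.array(p)-s['tool_pos'])/.1
    return np.round(np.r_[d,(R0.inv()*R1).as_rotvec()/np.pi],3)
def wrist():
    s=robot.observe(); c=robot.read_camera('wrist'); T=np.eye(4)
    T[:3,:3]=Ro.from_euler('xyz',s['tool_rot']).as_matrix();T[:3,3]=s['tool_pos']
    c['extrinsics']=T@c['hand_eye']; return c
E
python3 - <<'E'
from h import *
c=wrist();print(c['hand_eye'].round(3),c['vfov'])
print(c['extrinsics'].round(3))
print(rel([.43,-.36,.25],.25))
E
```

```text
[[ 0.     0.969  0.248  0.068]
 [ 1.    -0.     0.    -0.001]
 [ 0.     0.248 -0.969 -0.158]
 [ 0.     0.     0.     1.   ]] 61.885971831792794
[[ 0.255  0.937  0.24   0.199]
 [-0.967  0.248  0.062 -0.49 ]
 [-0.001 -0.248  0.969  0.384]
 [ 0.     0.     0.     1.   ]]
[ 3.239e+00 -6.700e-01 -2.370e-01 -0.000e+00 -0.000e+00  2.000e-03]
```

Request:
move_arm(
  motion=[
    [0.5,-0.1,-0.04,0,0,0],
    [1,-0.22,-0.08,0,0,0],
    [1,-0.22,-0.08,0,0,0],
  ],
  fingers=1,
)

```text
time: 0.52
tool_pos: [0.2274, -0.4593, 0.2349]
tool_rot: [-3.141, -0.001, 0.262]
contact_force: [0.0, -0.2, 0.2]
opening: 0.0918
grip_force: 0.0
```

Request:
move_arm(
  motion=[
    [0.5,-0.1,-0.04,0,0,0],
    [1,-0.22,-0.08,0,0,0],
    [1,-0.22,-0.08,0,0,0],
  ],
)

```text
time: 0.9
tool_pos: [0.3178, -0.4131, 0.2427]
tool_rot: [3.141, -0.0, 0.262]
contact_force: [-1.3, -0.7, -0.8]
opening: 0.0918
grip_force: 0.0
```

Request:
move_arm(
  motion=[
    [0.5,-0.1,-0.04,0,0,0],
    [1,-0.22,-0.08,0,0,0],
    [1,-0.22,-0.08,0,0,0],
    [1,-0.22,-0.08,0,0,0],
  ],
)

```text
time: 1.4
tool_pos: [0.406, -0.3682, 0.2503]
tool_rot: [-3.141, 0.001, 0.257]
contact_force: [-0.8, -0.3, -0.3]
opening: 0.0918
grip_force: 0.0
```

Run:
```python
from h import *
c=wrist();cv2.imwrite('pics/w1.png',c['image'][...,::-1])
s=robot.observe();print(s['time'],s['tool_pos'],s['tool_rot'])
hsv=cv2.cvtColor(c['image'],cv2.COLOR_RGB2HSV)
m=((hsv[...,1]>90)&(hsv[...,0]<25)&(c['range_z']>0))
vs,us=np.nonzero(m);P=world(c,us,vs)
print(np.histogram(P[:,2],bins=np.arange(-.01,.07,.005)))
for lo,hi in((.012,.024),(.048,.062)):
    k=(P[:,2]>lo)&(P[:,2]<hi); im=np.zeros(m.shape,np.uint8); im[vs[k],us[k]]=255
    im=cv2.morphologyEx(im,cv2.MORPH_OPEN,np.ones((5,5)))
    cs=cv2.findContours(im,cv2.RETR_EXTERNAL,cv2.CHAIN_APPROX_NONE)[0]; q=max(cs,key=cv2.contourArea)[:,0]
    z=np.median(P[k][:,2]);print(z,k.sum(),cv2.minAreaRect((world(c,q[:,0],q[:,1],z)[:,:2]*1000).astype(np.float32)))
```

```text
1.45 [ 0.40573172 -0.36833651  0.25035971] [-3.14122418e+00  9.90828165e-04  2.56412710e-01]
(array([   0,    5,  155,  117,   22, 5458,  181,   31,   43,   44,   39,
         56, 1599,  498,    6]), array([-0.01 , -0.005,  0.   ,  0.005,  0.01 ,  0.015,  0.02 ,  0.025,
        0.03 ,  0.035,  0.04 ,  0.045,  0.05 ,  0.055,  0.06 ,  0.065]))
0.01844955529743389 5640 ((472.0769958496094, -370.85784912109375), (137.90533447265625, 57.593902587890625), 15.052323341369629)
0.05442789622298505 2125 ((478.6437683105469, -328.1194763183594), (102.6719741821289, 21.73672103881836), 14.757835388183594)
```

View pics/w1.png

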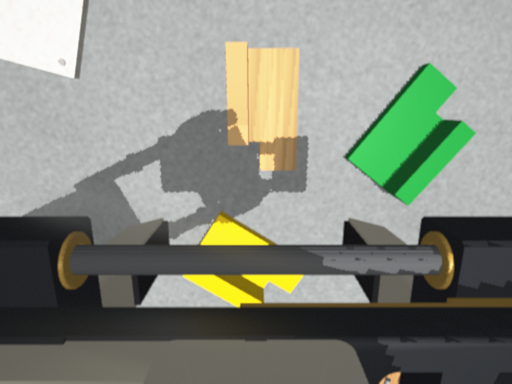

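Left_end is confirmed: its batten top runs from (237,42) to (237,145), on the +y side, with the notch at its near end. One look at the jig before the grasp.

Request:
move_arm(
  motion=[
    [0.25,-0.5,0,0,0,0],
    [0.5,-1,0,0,0,0],
    [0.5,-1,0,0,0,0],
  ],
)

```text
time: 1.82
tool_pos: [0.4293, -0.2561, 0.251]
tool_rot: [-3.141, 0.0, 0.26]
contact_force: [0.2, -0.6, 0.3]
opening: 0.0922
grip_force: 0.0
```

Request:
move_arm(
  motion=[
    [0.25,-0.5,0,0,0,0],
    [0.5,-1,0,0,0,0],
    [0.5,-1,0,0,0,0],
  ],
)

```text
time: 2.2
tool_pos: [0.4527, -0.1474, 0.2509]
tool_rot: [3.141, -0.0, 0.26]
contact_force: [0.0, -0.3, 0.1]
opening: 0.0922
grip_force: 0.0
```

Request:
move_arm(
  motion=[
    [0.25,-0.5,0,0,0,0],
    [0.25,-0.7,0,0,0,0],
    [0.25,-0.7,0,0,0,0],
    [0.25,-0.7,0,0,0,0],
  ],
)

```text
time: 2.7
tool_pos: [0.4591, -0.0761, 0.2508]
tool_rot: [3.141, 0.0, 0.256]
contact_force: [-0.1, -0.2, -0.2]
opening: 0.0919
grip_force: 0.0
```

Run:
```python
from h import *
c=wrist();cv2.imwrite('pics/w2.png',c['image'][...,::-1])
np.savez('w2.npz',**c)
s=robot.observe();print(s['time'],s['tool_pos'],s['tool_rot'])
hsv=cv2.cvtColor(c['image'],cv2.COLOR_RGB2HSV); ok=c['range_z']>0
pine=(hsv[...,1]>90)&(hsv[...,0]<25)&ok
white=(hsv[...,2]>170)&(hsv[...,1]<40)&ok
for n,m,lo,hi in(('centre',pine,.025,.035),('rightend top',pine,.013,.023),('rightend batten',pine,.049,.06),('base',white,.006,.018),('fence',ok,.035,.046)):
    vs,us=np.nonzero(m);P=world(c,us,vs);k=(P[:,2]>lo)&(P[:,2]<hi); im=np.zeros(m.shape,np.uint8); im[vs[k],us[k]]=255
    im[215:]=0
    im=cv2.morphologyEx(im,cv2.MORPH_OPEN,np.ones((3,3)))
    cs=cv2.findContours(im,cv2.RETR_EXTERNAL,cv2.CHAIN_APPROX_NONE)[0]
    if not cs: continue
    q=max(cs,key=cv2.contourArea)[:,0];z=np.median(P[k][:,2])
    print(n,z,cv2.minAreaRect((world(c,q[:,0],q[:,1],z)[:,:2]*1000).astype(np.float32)),q.min(0),q.max(0))
print(rel([.4786,-.3281,.12],.26))
```

```text
2.75 [ 0.45916034 -0.07603756  0.25072612] [3.14082865e+00 7.33483620e-05 2.56100198e-01]
centre 0.030365899700495108 ((550.0103759765625, 8.956634521484375), (89.42164611816406, 139.4776153564453), 89.842041015625) [153   0] [257 139]
rightend top 0.01852129130490654 ((508.6286926269531, -374.40966796875), (73.72743225097656, 34.09784698486328), 18.341388702392578) [479 158] [511 214]
rightend batten 0.05432516962402434 ((500.3860778808594, -320.1898498535156), (60.20399475097656, 26.032079696655273), 15.55337142944336) [457 163] [486 214]
base 0.012387858716316202 ((521.45947265625, 104.52462768554688), (160.34033203125, 125.8757095336914), 12.504631042480469) [71  0] [175 144]
fence 0.04028177433009303 ((630.4343872070312, -65.78766632080078), (26.589265823364258, 140.0764617919922), 0.23539677262306213) [220   0] [355  38]
[-4.500e-01  2.487e+00  1.309e+00  0.000e+00  0.000e+00 -1.000e-03]
```

View pics/w2.png

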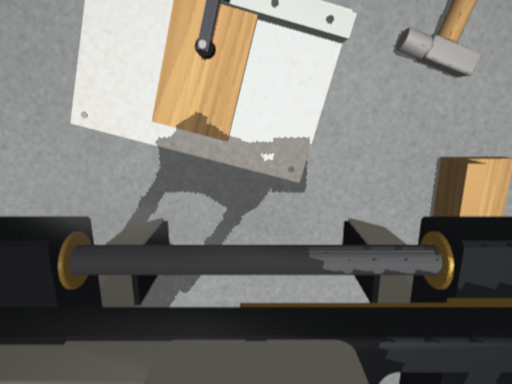

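The centre board runs from (180,0) to (230,139) in the picture, which puts it at (0.550, 0.009) with yaw about 0. The jig is clear and the hammer lies further right at (440,50). Now I'll go back and grasp left_end.

Request:
move_arm(
  motion=[
    [-0.1,0.5,0.2,0,0,0],
    [-0.2,1,0.4,0,0,0],
    [-0.2,1,0.4,0,0,0],
  ],
)

```text
time: 3.12
tool_pos: [0.4643, -0.1798, 0.2089]
tool_rot: [-3.14, 0.003, 0.252]
contact_force: [0.0, 0.2, 0.5]
opening: 0.0915
grip_force: 0.0
```

Request:
move_arm(
  motion=[
    [-0.1,0.5,0.2,0,0,0],
    [-0.2,1,0.4,0,0,0],
    [-0.2,1,0.4,0,0,0],
  ],
)

```text
time: 3.5
tool_pos: [0.4706, -0.2805, 0.1692]
tool_rot: [-3.14, 0.002, 0.254]
contact_force: [-0.4, 0.0, 0.4]
opening: 0.0921
grip_force: 0.0
```

Request:
move_arm(
  motion=[
    [-0.05,0.487,0.25,0,0,0],
    [-0.05,0.487,0.5,0,0,0],
    [-0.05,0.487,0.5,0,0,0],
    [-0.05,0.487,0.5,0,0,0],
  ],
)

```text
time: 4.0
tool_pos: [0.4797, -0.3258, 0.1222]
tool_rot: [3.14, -0.001, 0.259]
contact_force: [-0.4, -0.0, 0.0]
opening: 0.0914
grip_force: 0.0
```

```bash
python3 -c "
from h import *
print(rel([.4786,-.3281,.024],.26))"
```

```text
[-0.017  0.018  0.982  0.    -0.    -0.   ]
```

Request:
move_arm(
  motion=[
    [-0.01,0.02,0.4,0,0,0],
    [-0.02,0.02,0.7,0,0,0],
    [-0.02,0.02,0.9,0,0,0],
    [-0.02,0.02,0.97,0,0,0],
    [-0.02,0.02,0.97,0,0,0],
  ],
)

```text
time: 4.62
tool_pos: [0.4782, -0.3288, 0.0247]
tool_rot: [3.14, -0.001, 0.258]
contact_force: [-0.2, 1.1, 0.8]
opening: 0.0917
grip_force: 0.0
```

Request:
move_arm(
  motion=[
    [0,0,0,0,0,0],
    [0,0,0,0,0,0],
    [0,0,0,0,0,0],
    [0,0,0,0,0,0],
    [0,0,0,0,0,0],
    [0,0,0,0,0,0],
  ],
  fingers=-1,
  newtons=40,
)

```text
time: 5.38
tool_pos: [0.4776, -0.3288, 0.0237]
tool_rot: [3.142, 0.0, 0.258]
contact_force: [-0.7, -0.4, -0.2]
opening: 0.0363
grip_force: 0.0
```

Request:
move_arm(
  motion=[
    [0,0,-0.3,0,0,0],
    [0,0,-0.7,0,0,0],
    [0,0,-1,0,0,0],
    [0,0,-1,0,0,0],
  ],
)

```text
time: 5.88
tool_pos: [0.4788, -0.3298, 0.1263]
tool_rot: [3.137, -0.003, 0.258]
contact_force: [0.2, -0.4, -0.8]
opening: 0.0007
grip_force: 0.0
```

```bash
python3 -c "
from h import *
s=robot.observe();print(s['tool_pos'],s['opening'],s['grip_force'])
# left_end origin target: jig (.550,.009)+(0,85)+clearances(-4,+4)mm; batten at +17.5,+29
print(rel([.55+.0175-.005,.009+.085+.029+.005,.16],0))"
```

```text
[ 0.47879325 -0.32983062  0.12627645] 0.0006518968257333011 0.0
[ 1.978e+00 -4.212e+00 -3.510e-01  1.000e-03 -1.000e-03  8.200e-02]
```

The fingers were still closing when I lifted: they close at only about 75 mm/s. I'll back off and measure again.

Request:
move_arm(
  motion=[
    [-0.3,0,-0.5,0,0,0],
    [-0.7,0,-1,0,0,0],
    [-0.7,0,-1,0,0,0],
    [-0.7,0,-1,0,0,0],
  ],
  fingers=0.2,
)

```text
time: 6.38
tool_pos: [0.4096, -0.3463, 0.2225]
tool_rot: [-3.14, 0.001, 0.257]
contact_force: [0.1, 0.5, 0.0]
opening: 0.0362
grip_force: 0.0
```

```bash
cat >> h.py <<'E'
def rects(c,zones,vmax=215):
    hsv=cv2.cvtColor(c['image'],cv2.COLOR_RGB2HSV)
    m=(hsv[...,1]>90)&(hsv[...,0]<25)&(c['range_z']>0); m[vmax:]=0
    vs,us=np.nonzero(m);P=world(c,us,vs);o=[]
    for lo,hi in zones:
        k=(P[:,2]>lo)&(P[:,2]<hi); im=np.zeros(m.shape,np.uint8); im[vs[k],us[k]]=255
        im=cv2.morphologyEx(im,cv2.MORPH_OPEN,np.ones((3,3)))
        for q in cv2.findContours(im,cv2.RETR_EXTERNAL,cv2.CHAIN_APPROX_NONE)[0]:
            if cv2.contourArea(q)<300: continue
            q=q[:,0];z=np.median(P[k][:,2]);r=cv2.minAreaRect((world(c,q[:,0],q[:,1],z)[:,:2]*1000).astype(np.float32))
            print('z%.4f'%z,np.round(r[0],1),np.round(r[1],1),round(r[2],2),'px',q.min(0),q.max(0)); o.append((z,r))
    return o
E
python3 - <<'E'
from h import *
c=wrist();print(robot.observe()['time'],robot.observe()['tool_pos'])
o=rects(c,((.012,.024),(.048,.062)))
E
```

```text
6.425 [ 0.40972303 -0.34595147  0.22193279]
z0.0184 [ 472.3 -371.7] [139.3  55.9] 15.0 px [268  53] [321 182]
z0.0544 [ 478.9 -327.7] [103.6  21.7] 15.27 px [245  47] [267 156]
```

The board hasn't moved. Grasping again.

Request:
move_arm(
  motion=[
    [0.3,0,0.4,0,0,0],
    [0.72,0,0.8,0,0,0],
    [0.72,0,0.98,0,0,0],
    [0.72,0,0.98,0,0,0],
  ],
)

```text
time: 6.92
tool_pos: [0.4789, -0.3263, 0.1221]
tool_rot: [-3.136, 0.004, 0.26]
contact_force: [-0.0, -0.4, 0.7]
opening: 0.0551
grip_force: 0.0
```

```bash
python3 -c "
from h import *
s=robot.observe();print(s['opening'],rel([.4789,-.3279,.024],.263))"
```

```text
0.055095763211435736 [-0.     0.022  0.98  -0.002  0.001 -0.001]
```

Request:
move_arm(
  motion=[
    [0,0.02,0.4,0,0,0],
    [0,0.02,0.7,0,0,0],
    [0,0.02,0.9,0,0,0],
    [0,0.02,0.97,0,0,0],
    [0,0.02,0.97,0,0,0],
  ],
)

```text
time: 7.55
tool_pos: [0.4802, -0.3304, 0.029]
tool_rot: [3.141, -0.0, 0.258]
contact_force: [0.8, -0.6, 0.4]
opening: 0.0551
grip_force: 0.0
```

Request:
move_arm(
  motion=[
    [0,0,0,0,0,0],
    [0,0,0,0,0,0],
    [0,0,0,0,0,0],
    [0,0,0,0,0,0],
    [0,0,0,0,0,0],
    [0,0,0,0,0,0],
  ],
  fingers=-1,
  newtons=40,
)

```text
time: 8.3
tool_pos: [0.4801, -0.3302, 0.029]
tool_rot: [3.142, -0.0, 0.258]
contact_force: [-0.7, 1.9, 4.7]
opening: 0.0215
grip_force: 40.0
```

Request:
move_arm(
  motion=[
    [0,0,-0.3,0,0,0],
    [0,0,-0.7,0,0,0.03],
    [0,0,-1,0,0,0.06],
    [0,0,-1,0,0,0.082],
    [0,0,-1,0,0,0.082],
  ],
)

```text
time: 8.93
tool_pos: [0.4799, -0.3302, 0.1285]
tool_rot: [-3.141, 0.0, 0.001]
contact_force: [-0.2, 0.6, -3.1]
opening: 0.0218
grip_force: 40.0
```

Request:
move_arm(
  motion=[
    [0.1,-0.4,-0.2,0,0,0],
    [0.2,-0.8,-0.35,0,0,0],
    [0.2,-1,-0.35,0,0,0],
  ],
)

```text
time: 9.3
tool_pos: [0.5006, -0.2287, 0.1639]
tool_rot: [3.141, -0.001, 0.003]
contact_force: [0.2, -0.1, -3.0]
opening: 0.0216
grip_force: 40.0
```

```bash
python3 -c "
from h import *
s=robot.observe();print(s['tool_pos'],s['tool_rot'],s['opening'],s['grip_force'],s['contact_force'],rel([.5625,.128,.16],0))"
```

```text
[ 0.50063664 -0.22872958  0.16392831] [ 3.14117788e+00 -7.83213192e-04  3.18648728e-03] 0.021575924704410675 39.99839723110199 [ 0.16754706 -0.12535979 -3.02228853] [ 6.300e-01 -3.565e+00  3.800e-02  0.000e+00 -0.000e+00  1.000e-03]
```

Request:
move_arm(
  motion=[
    [0.1,-0.5,0,0,0,0],
    [0.2,-1,0,0,0,0],
    [0.2,-1,0,0,0,0],
  ],
)

```text
time: 9.68
tool_pos: [0.5196, -0.1274, 0.1625]
tool_rot: [-3.14, 0.002, 0.005]
contact_force: [0.8, -1.6, -1.6]
opening: 0.022
grip_force: 40.0
```

Request:
move_arm(
  motion=[
    [0.1,-0.5,0,0,0,0],
    [0.2,-1,0,0,0,0],
    [0.2,-1,0,0,0,0],
  ],
)

```text
time: 10.05
tool_pos: [0.5399, -0.0285, 0.1627]
tool_rot: [-3.141, 0.001, 0.004]
contact_force: [-0.6, -1.4, -1.2]
opening: 0.0215
grip_force: 40.0
```

Request:
move_arm(
  motion=[
    [0.1,-0.5,0,0,0,0],
    [0.2,-1,0,0,0,0],
    [0.2,-1,0,0,0,0],
  ],
)

```text
time: 10.42
tool_pos: [0.5602, 0.0708, 0.1628]
tool_rot: [3.141, 0.001, 0.004]
contact_force: [0.0, 0.1, -2.4]
opening: 0.0216
grip_force: 40.0
```

Request:
move_arm(
  motion=[
    [0,-0.3,0,0,0,0],
    [0,-0.6,0,0,0,0],
    [0,-0.6,0,0,0,0],
    [0,-0.6,0,0,0,0],
  ],
)

```text
time: 10.92
tool_pos: [0.56, 0.1277, 0.1632]
tool_rot: [3.14, 0.001, -0.001]
contact_force: [0.3, -0.7, -1.9]
opening: 0.0219
grip_force: 40.0
```

Run:
```python
from h import *
c=wrist();s=robot.observe();print(s['tool_pos'],s['tool_rot'],s['contact_force'],rel([.5625,.128,.06],0))
cv2.imwrite('pics/w3.png',c['image'][...,::-1])
r=c['range_z'];print('z zones');o=rects(c,((.025,.035),(.135,.155),(.17,.2)),384)
```

```text
[0.56007638 0.12777476 0.16334905] [ 3.14068347e+00  5.95896952e-04 -1.28980937e-03] [-0.44085799 -0.71667031 -1.38965028] [ 0.025 -0.003  1.033  0.     0.    -0.   ]
z zones
z0.0305 [564.3 -12.8] [ 44.3 109.1] 89.8 px [380 118] [439 233]
z0.0305 [609.6  31.8] [47.9 18.5] 89.97 px [337 118] [391 139]
z0.1526 [589.5  88.1] [46.8 57.7] 0.96 px [277 137] [387 222]
z0.1886 [546.2 128.6] [22.7 14.1] 89.93 px [231 275] [280 302]
z0.1886 [591.1 128.6] [22.7 45. ] 89.94 px [230 143] [282 244]
```

View pics/w3.png

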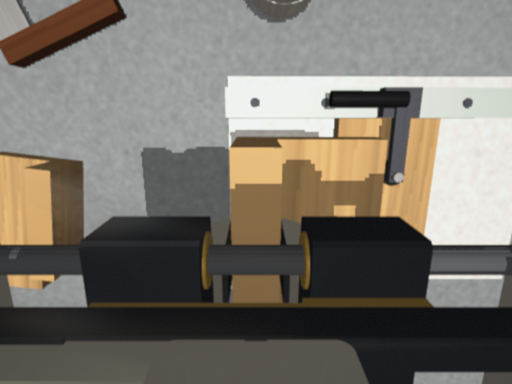

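The board hangs square: its batten is at (255,190) with yaw about 0. There are about 4 mm of clearance to the centre board and 5 mm to the fence. Lowering.

Request:
move_arm(
  motion=[
    [0,0,0.4,0,0,0],
    [0,0,0.8,0,0,0],
    [0,0,1,0,0,0],
    [0,0,1,0,0,0],
  ],
)

```text
time: 11.48
tool_pos: [0.559, 0.1283, 0.0621]
tool_rot: [3.141, 0.004, -0.001]
contact_force: [0.6, -0.3, -0.6]
opening: 0.0217
grip_force: 40.0
```

Request:
move_arm(
  motion=[
    [0,0,0.1,0,0,0],
    [0,0,0.18,0,0,0],
    [0,0,0.21,0,0,0],
    [0,0,0.22,0,0,0],
    [0,0,0.22,0,0,0],
  ],
)

```text
time: 12.1
tool_pos: [0.5601, 0.1299, 0.0419]
tool_rot: [3.142, -0.0, 0.0]
contact_force: [0.2, -0.0, -1.2]
opening: 0.0216
grip_force: 40.0
```

Request:
move_arm(
  motion=[
    [0.03,0,0,0,0,0],
    [0.05,0,0,0,0,0],
    [0.06,0,0,0,0,0],
    [0.06,0,0,0,0,0],
  ],
)

```text
time: 12.6
tool_pos: [0.5661, 0.1298, 0.0417]
tool_rot: [3.142, -0.0, 0.0]
contact_force: [0.1, -0.4, -2.8]
opening: 0.0216
grip_force: 40.0
```

Request:
move_arm(
  motion=[
    [0.01,0,0,0,0,0],
    [0.02,0,0.0,0,0,0],
    [0.02,0,0,0,0,0],
  ],
)

```text
time: 12.98
tool_pos: [0.568, 0.1298, 0.0417]
tool_rot: [3.141, 0.0, 0.0]
contact_force: [0.6, 0.3, -2.4]
opening: 0.0215
grip_force: 40.0
```

Request:
move_arm(
  motion=[
    [0,0.02,0,0,0,0],
    [0,0.04,0,0,0,0],
    [0,0.05,0,0,0,0],
    [0,0.05,0,0,0,0],
  ],
)

```text
time: 13.48
tool_pos: [0.568, 0.1246, 0.0417]
tool_rot: [3.142, -0.0, -0.0]
contact_force: [0.4, 0.4, -1.5]
opening: 0.0218
grip_force: 40.0
```

Request:
move_arm(
  motion=[
    [0,0.01,0,0,0,0],
    [0,0.01,0,0,0,0],
  ],
)

```text
time: 13.72
tool_pos: [0.568, 0.1237, 0.0417]
tool_rot: [3.141, -0.0, 0.0]
contact_force: [-0.4, -0.6, -1.8]
opening: 0.0214
grip_force: 40.0
```

Request:
move_arm(
  motion=[
    [0.01,0.01,0.005,0,0,0],
    [0.01,0.01,0.005,0,0,0],
  ],
)

```text
time: 13.98
tool_pos: [0.5682, 0.123, 0.0411]
tool_rot: [-3.141, 0.002, 0.0]
contact_force: [-4.1, 1.7, 0.3]
opening: 0.0217
grip_force: 40.0
```

Request:
move_arm(
  motion=[
    [0,0.005,0.005,0,0,0],
    [0,0.01,0.005,0,0,0],
    [0,0.01,0.005,0,0,0],
  ],
)

```text
time: 14.35
tool_pos: [0.5682, 0.1227, 0.041]
tool_rot: [-3.141, 0.001, 0.0]
contact_force: [-4.9, 3.8, 3.6]
opening: 0.0217
grip_force: 40.0
```

Run:
```python
from h import *
c=wrist();s=robot.observe();print(s['contact_force'],s['torque'])
o=rects(c,((.023,.038),(.058,.072)),384)
cv2.imwrite('pics/w4.png',c['image'][...,::-1])
```

```text
[-5.95403978  4.97734149  3.07813828] [ 0.69169223  0.84493445 -0.10825032]
z0.0304 [5.311e+02 2.000e-01] [20.6 44. ] 0.06 px [426 275] [503 306]
z0.0304 [589.7  56.6] [108.5  57.2] 89.68 px [280 142] [486 244]
z0.0664 [554.4 123.7] [14.1 22.2] 0.07 px [231 275] [279 302]
z0.0664 [598.7 123.5] [43.8 22.7] 0.05 px [230 146] [282 244]
```

View pics/w4.png

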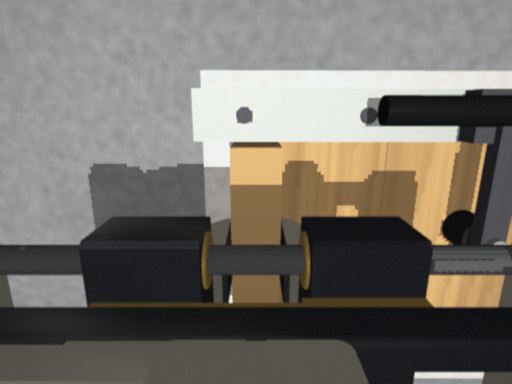

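The seam is at column 387 and looks closed, and the far end meets the fence at row 142. I'll give it a little more push and then let go.

Request:
move_arm(
  motion=[
    [0.005,0.01,0.005,0,0,0],
    [0.01,0.015,0.005,0,0,0],
    [0.01,0.015,0.005,0,0,0],
  ],
)

```text
time: 14.78
tool_pos: [0.5682, 0.1225, 0.041]
tool_rot: [-3.139, 0.003, 0.0]
contact_force: [-10.0, 9.7, 9.9]
opening: 0.0217
grip_force: 40.0
```

Request:
move_arm(
  motion=[
    [0,0,0,0,0,0],
    [0,0,0,0,0,0],
    [0,0,0,0,0,0],
    [0,0,0,0,0,0],
  ],
  fingers=0,
)

```text
time: 15.28
tool_pos: [0.5702, 0.12, 0.0401]
tool_rot: [3.141, -0.0, -0.0]
contact_force: [0.3, -0.3, 0.1]
opening: 0.0461
grip_force: 0.0
```

Request:
move_arm(
  motion=[
    [0,0,-0.3,0,0,0],
    [0,0,-0.7,0,0,0],
    [-0.5,0,-1,0,0,0],
    [-1,0,-1,0,0,0],
    [-1,0,-1,0,0,0],
  ],
)

```text
time: 15.9
tool_pos: [0.4664, 0.1203, 0.1403]
tool_rot: [3.141, 0.003, 0.001]
contact_force: [0.7, 0.1, -0.4]
opening: 0.0458
grip_force: 0.0
```

Run:
```python
from h import *
c=wrist();s=robot.observe();print(s['time'],s['opening'],s['tool_pos'])
np.savez('w5.npz',**c)
o=rects(c,((.013,.023),(.023,.038),(.05,.062),(.062,.072)),384)
cv2.imwrite('pics/w5.png',cv2.resize(c['image'][20:230,200:480,::-1],(800,600),interpolation=cv2.INTER_CUBIC))
```

```text
15.95 0.04598037891872559 [0.46909182 0.12023373 0.14063537]
z0.0178 [526.5 309.5] [ 7.2 98.2] 83.19 px [29 55] [ 41 172]
z0.0304 [526.4 309.3] [10.6 98.6] 83.05 px [15 52] [ 33 175]
z0.0304 [546.5  38. ] [131.2 146.2] 0.06 px [268   0] [463 172]
z0.0536 [522.8 308. ] [  8.5 104.4] 78.76 px [ 0 48] [ 11 188]
z0.0663 [558.7 123.4] [21.9 86. ] 89.89 px [236   0] [269 134]
```

View pics/w5.png

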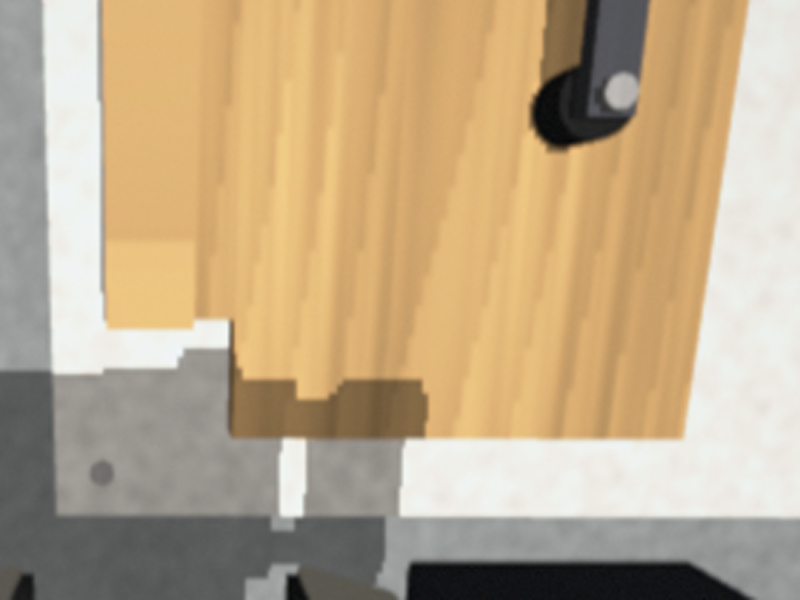

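Left_end is flush: no gap shows, and its near end is in line with the centre board's at row 437 of the crop. Next, right_end, which is on the left side.

Request:
move_arm(
  motion=[
    [-0.05,-0.5,-0.3,0,0,0],
    [-0.1,-1,-0.6,0,0,0],
    [-0.1,-1,-0.8,0,0,0],
  ],
)

```text
time: 16.32
tool_pos: [0.4612, 0.2234, 0.2216]
tool_rot: [-3.14, -0.003, 0.004]
contact_force: [0.3, -0.2, -0.1]
opening: 0.046
grip_force: 0.0
```

Request:
move_arm(
  motion=[
    [-0.05,-0.5,0,0,0,0],
    [-0.1,-0.9,0,0,0,0.03],
    [-0.1,-0.9,0,0,0,0.045],
    [-0.1,-0.9,0,0,0,0.045],
  ],
  fingers=0.2,
)

```text
time: 16.82
tool_pos: [0.4509, 0.3109, 0.2198]
tool_rot: [3.142, -0.0, -0.14]
contact_force: [0.2, -0.4, 0.0]
opening: 0.0551
grip_force: 0.0
```

Run:
```python
from h import *
c=wrist();s=robot.observe();print(s['time'],s['tool_pos'],s['tool_rot'])
for z,r in rects(c,((.012,.024),(.048,.06))):
    if z>.045: 
        a=r[2] if r[1][0]>r[1][1] else r[2]-90
        print(a,rel([r[0][0]/1e3,r[0][1]/1e3,.025],np.radians(a)))
```

```text
16.875 [0.45078632 0.31041964 0.21988895] [ 3.14145723e+00 -2.34512515e-04 -1.40304594e-01]
z0.0184 [513.  363.8] [ 54.  138.4] 82.65 px [172  53] [226 182]
z0.0544 [525.4 320.3] [ 22.1 102.7] 82.93 px [224  46] [248 155]
z0.0544 [553.4 134.2] [ 6.6 73.8] 89.47 px [425   0] [432  84]
-7.066352844238281 [ 0.725 -0.202  1.949  0.    -0.    -0.005]
-0.5345535278320312 [ 1.262  1.602  1.949  0.    -0.    -0.042]
```

Request:
move_arm(
  motion=[
    [0.3,-0.1,0.4,0,0,0],
    [0.72,-0.2,0.8,0,0,-0.005],
    [0.72,-0.2,1,0,0,-0.005],
    [0.72,-0.2,1,0,0,-0.005],
  ],
)

```text
time: 17.38
tool_pos: [0.5238, 0.3187, 0.118]
tool_rot: [3.139, 0.004, -0.126]
contact_force: [0.4, -0.7, 0.2]
opening: 0.0549
grip_force: 0.0
```

Request:
move_arm(
  motion=[
    [0,0,0.4,0,0,0],
    [0,0,0.7,0,0,0],
    [0,0,0.88,0,0,0],
    [0,0,0.93,0,0,0],
    [0,0,0.93,0,0,0],
  ],
)

```text
time: 18.0
tool_pos: [0.5247, 0.3202, 0.0282]
tool_rot: [-3.141, -0.001, -0.125]
contact_force: [-0.2, 0.6, 0.2]
opening: 0.0553
grip_force: 0.0
```

Request:
move_arm(
  motion=[
    [0,0,0,0,0,0],
    [0,0,0,0,0,0],
    [0,0,0,0,0,0],
    [0,0,0,0,0,0],
    [0,0,0,0,0,0],
    [0,0,0,0,0,0],
  ],
  fingers=-1,
  newtons=40,
)

```text
time: 18.75
tool_pos: [0.5241, 0.3199, 0.0274]
tool_rot: [3.142, -0.0, -0.125]
contact_force: [-1.4, 0.1, 2.7]
opening: 0.0214
grip_force: 40.0
```

Request:
move_arm(
  motion=[
    [0,0,-0.3,0,0,0],
    [0,0,-0.7,0,0,-0.02],
    [0,0,-1,0,0,-0.04],
    [0,0,-1,0,0,-0.04],
    [0,0,-1,0,0,-0.04],
  ],
)

```text
time: 19.38
tool_pos: [0.5232, 0.3195, 0.1255]
tool_rot: [3.14, 0.002, -0.001]
contact_force: [-0.3, -0.2, -2.7]
opening: 0.0214
grip_force: 40.0
```

Request:
move_arm(
  motion=[
    [0.05,0.3,-0.2,0,0,0],
    [0.1,0.7,-0.35,0,0,0],
    [0.1,1,-0.35,0,0,0],
  ],
)

```text
time: 19.75
tool_pos: [0.5341, 0.2185, 0.1613]
tool_rot: [3.141, 0.001, -0.001]
contact_force: [-0.0, 0.5, -2.5]
opening: 0.0217
grip_force: 40.0
```

Request:
move_arm(
  motion=[
    [0.05,0.5,0,0,0,0],
    [0.1,1,0,0,0,0],
    [0.1,1,0,0,0,0],
  ],
)

```text
time: 20.12
tool_pos: [0.5436, 0.1167, 0.1602]
tool_rot: [3.14, 0.004, -0.005]
contact_force: [-0.3, 0.2, -2.3]
opening: 0.0216
grip_force: 40.0
```

Request:
move_arm(
  motion=[
    [0.05,0.5,0,0,0,0],
    [0.1,1,0,0,0,0],
    [0.1,1,0,0,0,0],
  ],
)

```text
time: 20.5
tool_pos: [0.5538, 0.0178, 0.1606]
tool_rot: [3.141, 0.002, -0.004]
contact_force: [-1.1, 1.1, -1.8]
opening: 0.0218
grip_force: 40.0
```

Request:
move_arm(
  motion=[
    [0.05,0.5,0,0,0,0],
    [0.07,1,0,0,0,0],
    [0.07,1,0,0,0,0],
  ],
)

```text
time: 20.88
tool_pos: [0.561, -0.0814, 0.1609]
tool_rot: [-3.141, 0.002, -0.003]
contact_force: [-0.3, -0.2, -1.7]
opening: 0.022
grip_force: 40.0
```

Request:
move_arm(
  motion=[
    [0,0.2,0,0,0,0],
    [0,0.29,0,0,0,0],
    [0,0.29,0,0,0,0],
    [0,0.29,0,0,0,0],
  ],
)

```text
time: 21.38
tool_pos: [0.5611, -0.1084, 0.1622]
tool_rot: [-3.141, 0.0, 0.001]
contact_force: [-0.4, -0.1, -1.3]
opening: 0.022
grip_force: 40.0
```

Run:
```python
from h import *
c=wrist();s=robot.observe();print(s['tool_pos'],s['tool_rot'],s['contact_force'],s['opening'])
o=rects(c,((.025,.035),(.135,.16),(.17,.2)),384)
```

```text
[ 0.56112594 -0.10841307  0.16221551] [-3.14138933e+00  4.42028551e-05  7.50113575e-04] [-0.44054922 -0.12224134 -1.20031354] 0.022061418115153147
z0.0304 [612.2 -13.2] [12.2 47.5] 0.05 px [123 120] [176 134]
z0.0304 [559.   64.2] [118.4 104.1] 0.05 px [  4 120] [129 244]
z0.1532 [591.8 -77.3] [78.  48.5] 89.45 px [123 133] [273 222]
z0.1892 [ 548.3 -107.6] [13.9 22.4] 0.06 px [231 275] [280 302]
z0.1892 [ 593.5 -107.6] [46.1 22.5] 0.06 px [229 139] [281 244]
```

Request:
move_arm(
  motion=[
    [0,0.02,0.4,0,0,0],
    [0,0.02,0.8,0,0,0],
    [0,0.02,1,0,0,0],
    [0,0.02,1,0,0,0],
  ],
)

```text
time: 21.92
tool_pos: [0.5601, -0.1103, 0.0608]
tool_rot: [-3.14, 0.003, 0.001]
contact_force: [-0.8, 0.4, -1.3]
opening: 0.0219
grip_force: 40.0
```

Request:
move_arm(
  motion=[
    [0,0,0.1,0,0,0],
    [0,0,0.18,0,0,0],
    [0,0,0.21,0,0,0],
    [0,0,0.22,0,0,0],
    [0,0,0.22,0,0,0],
  ],
)

```text
time: 22.55
tool_pos: [0.5613, -0.1112, 0.0404]
tool_rot: [3.141, -0.0, 0.0]
contact_force: [-0.5, 0.5, -1.9]
opening: 0.022
grip_force: 40.0
```

Request:
move_arm(
  motion=[
    [0.02,0,0,0,0,0],
    [0.03,0,0,0,0,0],
    [0.04,0,0,0,0,0],
    [0.04,0,0,0,0,0],
  ],
)

```text
time: 23.05
tool_pos: [0.5652, -0.1111, 0.0402]
tool_rot: [3.141, -0.0, 0.0]
contact_force: [0.1, 0.3, -2.3]
opening: 0.0213
grip_force: 40.0
```

Request:
move_arm(
  motion=[
    [0,-0.02,0,0,0,0],
    [0,-0.04,0,0,0,0],
    [0,-0.045,0,0,0,0],
    [0,-0.045,0,0,0,0],
  ],
)

```text
time: 23.55
tool_pos: [0.5651, -0.1065, 0.0402]
tool_rot: [3.141, -0.0, 0.0]
contact_force: [0.5, 0.0, -2.5]
opening: 0.0222
grip_force: 40.0
```

Request:
move_arm(
  motion=[
    [0.005,-0.01,0.005,0,0,0],
    [0.01,-0.01,0.005,0,0,0],
    [0.01,-0.01,0.005,0,0,0],
  ],
)

```text
time: 23.92
tool_pos: [0.5654, -0.1056, 0.0396]
tool_rot: [-3.141, 0.002, 0.0]
contact_force: [-3.9, -1.1, 0.6]
opening: 0.0218
grip_force: 40.0
```

Request:
move_arm(
  motion=[
    [0.005,-0.005,0,0,0,0],
    [0.01,-0.01,0,0,0,0],
    [0.01,-0.01,0,0,0,0],
  ],
)

```text
time: 24.3
tool_pos: [0.5655, -0.1055, 0.0396]
tool_rot: [3.141, 0.004, 0.0]
contact_force: [-9.5, -5.2, 2.5]
opening: 0.0216
grip_force: 40.0
```

Request:
move_arm(
  motion=[
    [0,-0.01,0.01,0,0,0],
    [0,-0.015,0.01,0,0,0],
    [0,-0.015,0.01,0,0,0],
  ],
)

```text
time: 24.68
tool_pos: [0.5654, -0.1054, 0.0394]
tool_rot: [3.139, 0.003, -0.0]
contact_force: [-12.9, -10.9, 8.2]
opening: 0.0218
grip_force: 40.0
```

Request:
move_arm(
  motion=[
    [0,0,0,0,0,0],
    [0,0,0,0,0,0],
    [0,0,0,0,0,0],
    [0,0,0,0,0,0],
  ],
  fingers=0,
)

```text
time: 25.18
tool_pos: [0.5674, -0.1028, 0.0387]
tool_rot: [3.142, -0.0, 0.001]
contact_force: [-0.0, 0.3, 0.1]
opening: 0.0455
grip_force: 0.0
```

Request:
move_arm(
  motion=[
    [0,0,-0.3,0,0,0],
    [0,0,-0.7,0,0,0],
    [-0.5,0,-1,0,0,0],
    [-1,-0.3,-1,0,0,0],
    [-1,-0.7,-1,0,0,0],
    [-1,-0.7,-1,0,0,0],
  ],
)

```text
time: 25.92
tool_pos: [0.4668, -0.0312, 0.1392]
tool_rot: [-3.141, -0.001, 0.003]
contact_force: [-0.3, -1.3, 0.2]
opening: 0.046
grip_force: 0.0
```

Request:
move_arm(
  motion=[
    [-0.3,-0.3,-0.3,0,0,0],
    [-0.5,-0.5,-0.5,0,0,0],
    [-0.5,-0.5,-0.5,0,0,0],
  ],
)

```text
time: 26.3
tool_pos: [0.4176, 0.0172, 0.19]
tool_rot: [3.141, -0.003, 0.002]
contact_force: [-0.1, 0.2, 0.0]
opening: 0.0461
grip_force: 0.0
```

Run:
```python
from h import *
c=wrist();s=robot.observe();print(s['time'],s['opening'],s['tool_pos'])
o=rects(c,((.023,.038),(.062,.072)),384)
cv2.imwrite('pics/w6.png',cv2.resize(c['image'][0:230,100:407,::-1],(800,600),interpolation=cv2.INTER_CUBIC))
```

```text
26.35 0.04577278453501028 [0.4179585  0.01655548 0.18923484]
z0.0304 [529.5   9.1] [ 98.9 211.4] 0.14 px [147   0] [383 114]
z0.0663 [ 541.3 -103.6] [54.5 23.5] 0.15 px [388   0] [424  73]
z0.0663 [541.2 122.7] [23.1 53.8] 89.79 px [109   0] [143  72]
```

View pics/w6.png

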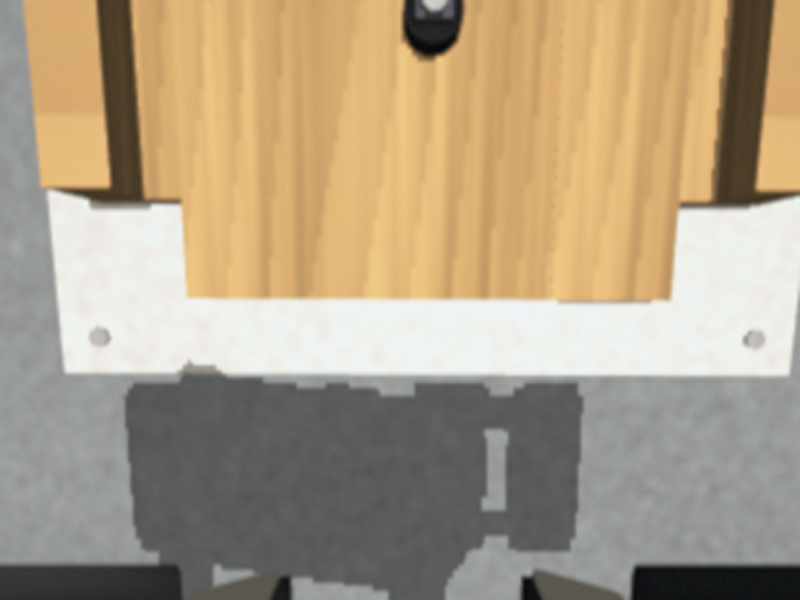

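Both boards look seated and the near ends are almost in line. The right seam, at column 555 of the crop, shows a faint line. With 45 s to spare I'll nudge right_end against the fence and then the seam with closed fingers.

Request:
move_arm(
  motion=[
    [0.2,0.4,0.2,0,0,0],
    [0.37,0.75,0.5,0,0,0],
    [0.37,0.75,0.8,0,0,0],
    [0.37,0.75,0.8,0,0,0],
    [0.37,0.75,0.8,0,0,0],
  ],
  fingers=-1,
  newtons=20,
)

```text
time: 26.98
tool_pos: [0.4547, -0.0586, 0.109]
tool_rot: [3.141, -0.0, 0.0]
contact_force: [-0.0, -0.7, -0.3]
opening: 0.0022
grip_force: 0.0
```

Request:
move_arm(
  motion=[
    [0,0,0.4,0,0,0],
    [0,0,0.7,0,0,0],
    [0,0,0.88,0,0,0],
    [0,0,0.88,0,0,0],
    [0,0,0.88,0,0,0],
  ],
)

```text
time: 27.6
tool_pos: [0.4552, -0.0583, 0.022]
tool_rot: [3.141, -0.002, 0.001]
contact_force: [-0.0, -0.0, 0.8]
opening: 0.0002
grip_force: 0.0
```

Request:
move_arm(
  motion=[
    [0.05,0,0,0,0,0],
    [0.1,0,0,0,0,0],
    [0.13,0,0,0,0,0],
    [0.13,0,0,0,0,0],
  ],
)

```text
time: 28.1
tool_pos: [0.4674, -0.0581, 0.0207]
tool_rot: [3.141, -0.0, 0.0]
contact_force: [1.1, 0.2, -0.2]
opening: 0.0005
grip_force: 0.0
```

Request:
move_arm(
  motion=[
    [0.01,0,0,0,0,0],
    [0.02,0,0,0,0,0],
    [0.02,0,0,0,0,0],
  ],
)

```text
time: 28.48
tool_pos: [0.4674, -0.0579, 0.0204]
tool_rot: [-3.141, 0.004, 0.0]
contact_force: [-5.5, -1.5, 4.3]
opening: 0.0006
grip_force: 3.0
```

Request:
move_arm(
  motion=[
    [0.005,0,0,0,0,0],
    [0.01,0,0,0,0,0],
    [0.01,0,0,0,0,0],
  ],
)

```text
time: 28.85
tool_pos: [0.4674, -0.0579, 0.0203]
tool_rot: [-3.141, 0.006, 0.0]
contact_force: [-9.5, -2.5, 6.9]
opening: 0.0005
grip_force: 4.5
```

It's solid against the fence. Now the side nudge.

Request:
move_arm(
  motion=[
    [-0.1,0,0,0,0,0],
    [-0.1,0,-0.4,0,0,0],
    [-0.1,0.3,-0.8,0,0,0],
    [-0.1,0.8,-0.9,0,0,0],
    [-0.1,0.95,-0.9,0,0,0],
    [-0.1,0.95,-0.9,0,0,0],
  ],
)

```text
time: 29.6
tool_pos: [0.4597, -0.1534, 0.1102]
tool_rot: [-3.141, 0.0, -0.002]
contact_force: [0.1, 0.1, 0.1]
opening: 0.0003
grip_force: 0.0
```

Request:
move_arm(
  motion=[
    [0.4,0,0,0,0,0],
    [0.9,0,0.1,0,0,0],
    [0.9,0,0.5,0,0,0],
    [0.9,0,0.8,0,0,0],
    [0.9,0,0.85,0,0,0],
    [0.9,0,0.85,0,0,0],
  ],
)

```text
time: 30.35
tool_pos: [0.5502, -0.1523, 0.0258]
tool_rot: [-3.141, 0.0, 0.001]
contact_force: [0.5, 0.5, 0.5]
opening: 0.0005
grip_force: 0.0
```

Request:
move_arm(
  motion=[
    [0,-0.05,0,0,0,0],
    [0,-0.1,0,0,0,0],
    [0,-0.12,0,0,0,0],
    [0,-0.12,0,0,0,0],
  ],
)

```text
time: 30.85
tool_pos: [0.5503, -0.1409, 0.026]
tool_rot: [3.141, -0.0, 0.001]
contact_force: [-0.8, -0.2, 0.3]
opening: 0.0005
grip_force: 0.0
```

Request:
move_arm(
  motion=[
    [0,-0.02,0,0,0,0],
    [0,-0.04,0,0,0,0],
    [0,-0.05,0,0,0,0],
    [0,-0.05,0,0,0,0],
  ],
)

```text
time: 31.35
tool_pos: [0.5501, -0.136, 0.0257]
tool_rot: [3.142, 0.0, 0.0]
contact_force: [1.0, 0.1, -0.1]
opening: 0.0006
grip_force: 0.0
```

Request:
move_arm(
  motion=[
    [0,-0.01,0,0,0,0],
    [0,-0.02,0,0,0,0],
    [0,-0.02,0,0,0,0],
  ],
)

```text
time: 31.72
tool_pos: [0.5502, -0.1351, 0.0259]
tool_rot: [3.14, -0.0, 0.0]
contact_force: [-1.5, -4.8, 1.1]
opening: 0.0004
grip_force: 2.5
```

Request:
move_arm(
  motion=[
    [0,-0.01,0,0,0,0],
    [0,-0.02,0,0,0,0],
    [0,-0.02,0,0,0,0],
  ],
)

```text
time: 32.1
tool_pos: [0.5503, -0.1348, 0.0264]
tool_rot: [3.138, -0.001, 0.0]
contact_force: [-3.6, -11.9, 2.5]
opening: 0.0005
grip_force: 6.2
```

Request:
move_arm(
  motion=[
    [0,0.15,0,0,0,0],
    [0,0.2,-0.4,0,0,0],
    [0,0.2,-0.8,0,0,0],
    [-0.5,-0.3,-1,0,0,0],
    [-0.9,-0.9,-1,0,0,0],
    [-0.9,-0.9,-1,0,0,0],
    [-0.9,-0.9,-1,0,0,0],
  ],
)

```text
time: 32.98
tool_pos: [0.4602, -0.0416, 0.126]
tool_rot: [3.141, -0.001, 0.002]
contact_force: [-0.2, -0.6, 0.2]
opening: 0.0004
grip_force: 0.0
```

Run:
```python
from h import *
c=wrist();s=robot.observe();print(s['time'],s['tool_pos'])
o=rects(c,((.023,.038),(.062,.072)),384)
cv2.imwrite('pics/w7.png',cv2.resize(c['image'][0:230,100:407,::-1],(800,600),interpolation=cv2.INTER_CUBIC))
```

```text
33.025 [ 0.46108825 -0.04250462  0.12597438]
z0.0304 [541.2  10.9] [121.9 213. ] 0.12 px [35  0] [332 169]
z0.0663 [ 553.7 -103.8] [22.4 76.3] 89.86 px [334   0] [377 127]
z0.0663 [552.2 113.1] [19.7 78. ] 78.96 px [0 0] [ 30 126]
```

View pics/w7.png

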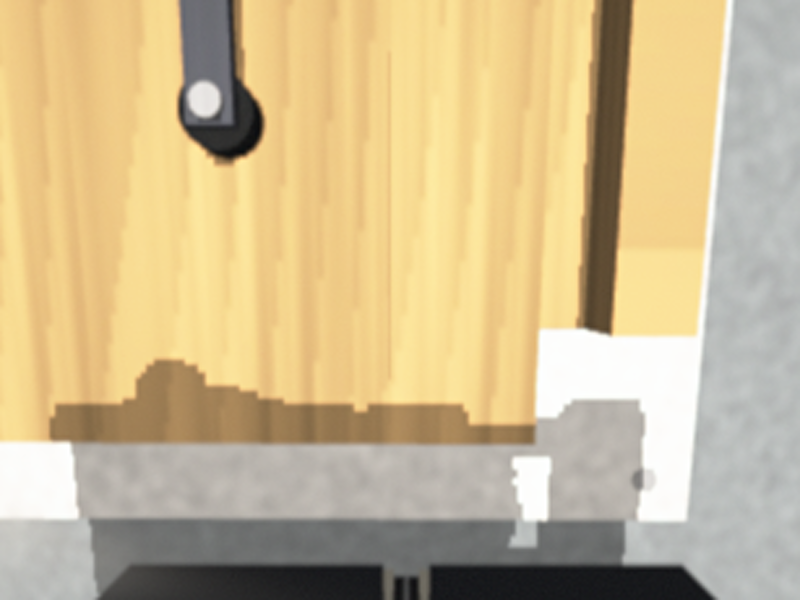

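The right seam, at column 388 of the crop, is only a thin hairline, and the near ends are in line at row 443. The tool is clear of everything, so I'm handing in.

```bash
python3 -c "
from cell import robot
print(robot.hand_in())"
```

```text
the job is handed in; nothing more can be done
None
```

I handed the job in at about 33 s: both end boards are on their correct sides against the centre board and fence, both let go. In the last close-ups no gap shows at the left seam and only a thin hairline at the right. I never moved the arm to the jar, hammer or square, but did not re-measure them at the end.

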